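# Put the bench spool winder into gear

## Robot

A 6-joint arm with a two-finger parallel gripper is mounted at the origin on the work surface. World frame = base frame: x ahead of the robot, y to its left, z up, the work surface at z = 0. Lengths are in m, angles in degrees, forces in N, time in s.
With the tool pointing down it reaches from about 0.35 to 0.85 m from the base axis. Payload 8.1 kg.
Tool frame: the origin (TCP) lies at the very end of the fingers, on their centre line; the grasp point (between the pads) lies 19 mm behind it; z points along the fingers, y is the direction in which the jaws open and shut (so a half turn about z gives the same grasp; the last joint's range is limited). The gripper opens to 93 mm and grips with 3 to 60 N. Pads are 15 mm wide; open, the fingers measure 128 mm over their backs; the gripper's body (75 mm by 188 mm) begins 65 mm behind the grasp point.
Start: joints at [71.425, 7.471, 85.268, -0, 87.261, -4.893], TCP at [0.142, 0.583, 0.219] pointing down, gripper open.
Joint ranges: [-169.43, 169.43], [-51.17, 129.36], [1.28, 143.12], [-76.62, 256.62], [0, 156.53], [-152.29, 152.29]. Speed limits (degrees/s): [136.94, 136.94, 159.86, 180, 180, 180].

## Interface

Orientations are given as a 3x3 rotation matrix whose columns are the frame's x, y, z axes.
In Python, from station import sensors, vision, robot gives the robot as it stands. The module is installed in compiled form; this text tells all that it offers.
- The arm moves only by the shell command python3 -m crank 'ROWS'. ROWS is JSON, a list that holds one entry, the list of rows, each a list of 7 numbers: the closure, from 0 (fully open) to 1 (shut), then the shift along the world's x, y, z in mm, then the turn, a rotation vector about the world's x, y, z in degrees. In form: [[[jaw, dx, dy, dz, wx, wy, wz], ...]]. A call has 1 to 5 rows; each row shifts and turns the commanded pose from where the row before left it; what a row does not reach is not made up. A row lasts 1/12 s, in which the tool goes at most 41.7 mm and 7.16 degrees, less where a joint would pass 70% of its speed; a pose out of reach is approached as far as the arm can. A call is refused whole if a number of a shift passes 41.7 or a number of a turn 7.16, either way. A call with a gripper value outside its range is refused whole. The fingers move at their own pace and stop on an object; the grip force is fixed at half the most. Time passes only in rows, so rows that do not move let the fingers close. It gives the time, the measured TCP pose, the force and the opening at its end, in the units of the state.
- sensors.get_obs(): the state, without advancing time (a new reading comes with each control period).
- vision.camera(name): name is "scene" or "top"; returns a dict with "img" (384x512x3 uint8, red, green, blue), "intrinsics" (3x3 intrinsics, pixels), "k1" (the pictures are not rectified: a ray, as slopes to the right and down, at radius r is drawn at 1 + k1 r^2 times it, then the intrinsics apply), "cam_to_world" (4x4, takes a point from camera to world coordinates). Camera axes: x right, y down, z forward; pixel columns grow to the right and rows downward; lengths in m; the calibration is good to about 2 mm. A picture is of the moment at which its call begins. There is no depth.
- robot.close_job(): hands the job in, once; it reports no verdict.
The state is a dict: "clock": time; "joint_pos": joint angles; "joint_vel": joint speeds; "joint_torque": joint torques, N m; "tool_pos": TCP position; "tcp_rot": TCP orientation; "force": force on the tool from outside, world axes, zero at the start; "ft_torque": the same for the moment, N m; "finger_gap": finger opening in m.
Only numpy, scipy, OpenCV 4.12 (cv2) and the standard library are available. Lean on these libraries where they do the work, as an engineer would, in place of code of your own. Each camera call takes 0.05 s, during which the arm holds its last target.

## Task

Put the spool winder into gear: hold the red gear-change knob, rock the spindle to and fro with it while easing it down, until the hidden teeth drop into mesh and the knob goes fully home. Be gentle with the teeth: press only lightly while they butt, and stop turning once they have dropped in. Then slide the yellow keeper fully in over the knob's flange, let go of everything, and leave the other things on the bench where they are.

Things in the scene. Friction and masses are not known exactly. Their poses are not given: they have to be found in the camera images.
- winder: Grey bench spool winder, casing 170 x 240 x 115 mm high (its yaw varies), fixed to the bench. Origin at bench height below the vertical spindle axis; z up. On its +y side a horizontal shaft carries a copper-coloured spool (90 mm across, out to y = 199 mm, up to 110 mm high); on its -y side the yellow keeper lies on a dark slide block (44 mm wide, y from -124 to -58 mm, top 148 mm high).
- drive: Round aluminium gear housing (100 mm across, 20 mm high) on top of the casing under the knob, coaxial with the spindle; origin at the centre of its foot, 115 mm above the bench. It hides a gear with six teeth, which the drive holds: it cannot be turned by hand and its angle is not known. A gap comes every 60 degrees and allows about 6 degrees of free turning either way.
- spindle: Vertical steel spindle that carries the red knob and the dog tooth that drops into the gear's gaps; origin on its axis at bench height, z up. In neutral it turns freely both ways (0.04 N m of friction), together with the knob. Its x axis is square to the flat sides of the knob's grip bar, its y axis runs along the bar.
- knob_grip (a point): Centre of the grip bar of the red gear-change knob. The bar is 20 mm wide (x axis, between the flat sides to pinch), 44 mm long (y axis) and 42 mm high, 21 mm of it above and below this point; it stands on a round red flange 76 mm across and 8 mm thick, whose underside is 34 mm below this point. The knob can only slide up and down on the spindle and turn with it.
- knob (a joint): How far down the knob is, in m: 0 = up (neutral), 0.014 = fully home, against a solid stop. It needs about 2 N to push down and stays where it is left. The teeth butt at about 5 mm down unless a gap lies under the dog; butting teeth stop the knob hard (about 1 mm of give at most). More than 30 N between the teeth, from pressing or from turning, damages them.
- keeper_tab (a point): Centre of the upright tab of the yellow keeper: 20 mm wide (x axis), 14 mm thick (y axis, the sliding direction), 40 mm high, 20 mm of it above and below this point. The tab stands on the keeper's blade, 8 mm thick and 30 mm wide, which reaches 32 mm from this point in +y, towards the knob, and 38 mm in -y.
- keeper (a joint): How far the keeper is slid in, in m: 0 = fully out, 0.026 = fully in, against its stop, where its blade covers the rim of the flange by 10 mm. It moves along +y of the winder, towards the spindle, against about 2.5 N of friction and stays where it is left. While the knob is not home, its flange blocks the blade at 0.016.
- bin: Loose open blue parts bin, 100 x 150 x 60 mm high, origin at the centre of its underside. Bystander.
- driver: Loose screwdriver lying on the bench, origin at the underside of its middle. Bystander.
- reel: Loose black and green wire reel standing on its flat side, 70 mm across, 50 mm high, origin at the centre of its underside. Bystander.

How it is judged (in metres and radians):
On the way, in this order (a step that is already met when the one before it is completed fails the run):
1. the teeth are in mesh and the knob is fully home (value of joint knob above 0.0125 m), for 0.2 s.
2. the keeper is slid fully in over the flange (value of joint keeper above 0.022 m), for 0.2 s.
At the end, for the whole second after the job is handed in: The knob is home (at least 12.5 of its 14 mm down) with the teeth in mesh, and the keeper is in (at least 22 of its 26 mm) (value of joint knob above 0.0125 m and value of joint keeper above 0.022 m); the robot touches nothing.
It fails at once if more than 30 N between the teeth (forced by pressing or turning) (contact force between spindle and drive above 30 N).
It fails at once if a bystander is moved by more than 20 mm (distance of any of bin, driver, reel from where it was at the start of the episode above 0.02 m).
It also fails if it takes over 59 s, if anything falls off the work surface, if the arm or the gripper's body presses on something with over 40 N, if the wrist force passes 120 N, or if a joint passes its speed limit or range.

## Working session

There is one attempt and no reset: what is moved stays moved. The work goes in short steps, Python scripts to look and compute and a shell command to move; the robot and the scene stay as the last step left them, time stands still between calls to the robot, and variables do not carry over. Pictures are saved under pics/ and viewed, and the job is handed in when it is done.

```bash
mkdir -p pics; cat > h.py <<'E'
import numpy as np, cv2
from station import sensors, vision, robot
def shot(name,fn=None):
    c=vision.camera(name)
    if fn: cv2.imwrite('pics/'+fn,c['img'][:,:,::-1])
    return c
def und(c,px):
    K=np.array(c['intrinsics']);k1=c['k1']
    return cv2.undistortPoints(np.array(px,float).reshape(-1,1,2),K,np.array([k1,0,0,0,0.])).reshape(-1,2)
def plane(c,px,z):
    T=np.array(c['cam_to_world']);p=und(c,px)
    d=np.c_[p,np.ones(len(p))]@T[:3,:3].T;o=T[:3,3]
    return o+d*((z-o[2])/d[:,2])[:,None]
def proj(c,P):
    T=np.linalg.inv(np.array(c['cam_to_world']))
    P=np.atleast_2d(P)
    return cv2.projectPoints(P.astype(float),cv2.Rodrigues(T[:3,:3])[0],T[:3,3],np.array(c['intrinsics']),np.array([c['k1'],0,0,0,0.]))[0].reshape(-1,2)
E
python3 - <<'E'
from h import *
o=sensors.get_obs()
for k in o: print(k,np.round(o[k],4))
for n in('scene','top'):
    c=shot(n,n+'0.png');print(np.round(c['cam_to_world'],3),c['intrinsics'],c['k1'])
E
```

```text
clock 0.0
joint_pos [ 7.14250e+01  7.51460e+00  8.53288e+01  3.00000e-04  8.72630e+01
 -4.89120e+00]
joint_vel [ 0.0487 -0.0392 -0.0265  0.0835 -0.0103 -0.0005]
joint_torque [-0.00000e+00 -5.59856e+01 -4.91753e+01  7.67000e-02  3.58000e-02
 -0.00000e+00]
tool_pos [0.1417 0.5824 0.2176]
tcp_rot [[-9.716e-01  2.366e-01 -6.000e-04]
 [ 2.366e-01  9.716e-01 -1.800e-03]
 [ 2.000e-04 -1.800e-03 -1.000e+00]]
force [-0.7395  0.4452  0.7836]
ft_torque [ 0.0401 -0.0396  0.0173]
finger_gap 0.0926
[[-0.763  0.381 -0.521  0.995]
 [ 0.646  0.431 -0.63   0.389]
 [-0.016 -0.818 -0.575  0.574]
 [ 0.     0.     0.     1.   ]] [[386.52461733   0.         255.07811186]
 [  0.         386.52461733 201.92868857]
 [  0.           0.           1.        ]] -0.048927946362640036
[[-0.024 -0.996  0.088  0.501]
 [-1.     0.023 -0.012 -0.089]
 [ 0.01  -0.088 -0.996  1.102]
 [ 0.     0.     0.     1.   ]] [[473.94035775   0.         262.98922474]
 [  0.         473.94035775 194.61217047]
 [  0.           0.           1.        ]] -0.04507583092836077
```

View pics/scene0.png

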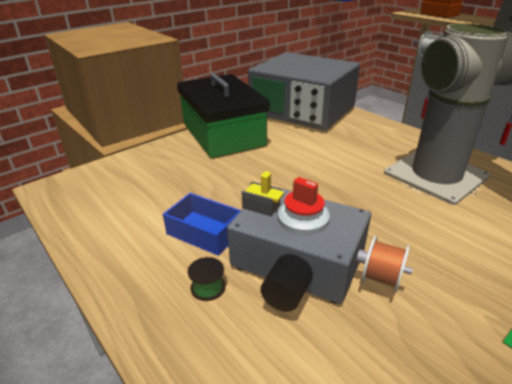

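View pics/top0.png

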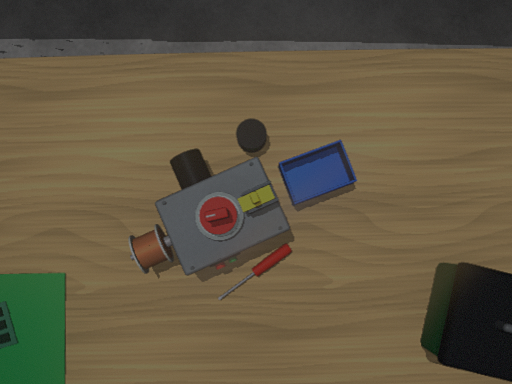

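```bash
python3 - <<'E'
from h import *
a=cv2.imread('pics/top0.png')[165:265,150:290];b=cv2.imread('pics/scene0.png')[160:250,225:345]
cv2.imwrite('pics/z1.png',np.vstack([cv2.resize(a,(560,400-100+0),interpolation=cv2.INTER_CUBIC) if 0 else cv2.resize(a,None,fx=5,fy=5,interpolation=cv2.INTER_CUBIC)]))
cv2.imwrite('pics/z2.png',cv2.resize(b,None,fx=6,fy=6,interpolation=cv2.INTER_CUBIC))
E
```

```text
(no output)
```

View pics/z1.png

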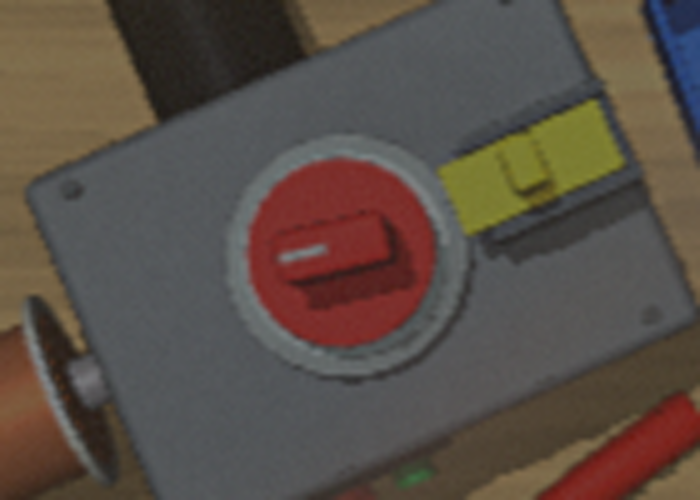

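View pics/z2.png

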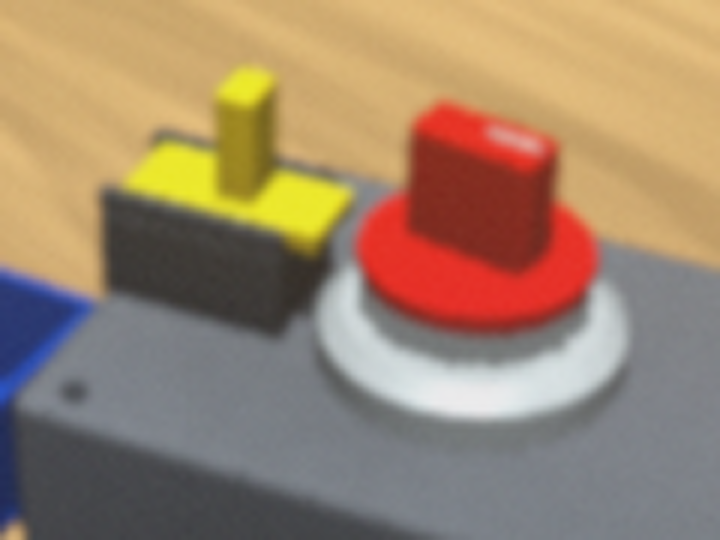

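```bash
cat >> h.py <<'E'
def tri(c1,p1,c2,p2):
    A=[];o=[]
    for c,p in((c1,p1),(c2,p2)):
        T=np.array(c['cam_to_world']);d=T[:3,:3]@np.r_[und(c,[p])[0],1];d/=np.linalg.norm(d)
        A.append(np.eye(3)-np.outer(d,d));o.append(A[-1]@T[:3,3])
    return np.linalg.lstsq(np.vstack(A),np.hstack(o),rcond=None)[0]
E
python3 - <<'E'
from h import *
s=shot('scene');t=shot('top')
T=lambda x,y:(x/5+150-.4,y/5+165-.4); S=lambda x,y:(x/6+225-.42,y/6+160-.42)
# bar top corners: matched  right-far,...
print('bar c',tri(t,T(331,246),s,S(485,136)))
print('tab c',tri(t,T(528,163),s,S(247,87)))
# flange ellipse in both by mask
for c,n in((t,'t'),(s,'s')):
    h=cv2.cvtColor(c['img'],cv2.COLOR_RGB2HSV)
    m=(((h[...,0]<8)|(h[...,0]>172))&(h[...,1]>150)&(h[...,2]>60)).astype('uint8')
    cs=sorted(cv2.findContours(m,0,1)[0],key=cv2.contourArea)[-2:]
    for k in cs: print(n,cv2.contourArea(k),cv2.fitEllipse(k) if len(k)>5 else 0)
E=[ (273,243),(378,211),(391,247),(290,278)]
for z in(.2,.207,.21):
    P=plane(t,[T(*e) for e in E],z);print(z,np.round(P[:,:2].mean(0),4),[np.round(np.degrees(np.arctan2(*(P[i]-P[j])[1::-1])),1) for i,j in((1,0),(2,3),(2,1),(3,0))],np.linalg.norm(P[1]-P[0]),np.linalg.norm(P[2]-P[1]))
P=plane(s,[S(*e) for e in[(443,100),(415,125),(557,148),(527,170)]],.207)
print(P,P.mean(0),[np.degrees(np.arctan2(*(P[i]-P[j])[1::-1])) for i,j in((0,2),(1,3))])
# blade edges / casing in top
P=plane(t,[T(*e) for e in[(438,168),(600,98),(468,236),(628,165)]],.156)
print('blade',P,np.degrees(np.arctan2(*(P[1]-P[0])[1::-1])),np.degrees(np.arctan2(*(P[3]-P[2])[1::-1])))
P=plane(t,[T(*e) for e in[(28,188),(540,-15),(697,310),(150,500)]],.115)
print('case',P)
print('flange', plane(t,[T(341,251)],.158), 'housing',plane(t,[T(347,257)],.135))
E
```

```text
bar c [ 0.54646424 -0.00863444  0.19924829]
tab c [ 0.57644044 -0.08404746  0.19466203]
t 393.0 ((272.1484069824219, 258.8731689453125), (10.331146240234375, 55.70201110839844), 53.55238342285156)
t 997.0 ((217.78933715820312, 215.2197265625), (35.58980941772461, 35.744606018066406), 60.9594612121582)
s 478.5 ((21.303211212158203, 46.3310661315918), (12.009892463684082, 61.00447082519531), 79.71134948730469)
s 942.0 ((303.87115478515625, 197.84219360351562), (34.44855499267578, 37.87353515625), 127.90679931640625)
0.2 [ 0.5471 -0.0097] [np.float64(-74.3), np.float64(-74.2), np.float64(-161.2), np.float64(-155.0)] 0.04173901372682264 0.014625117008711785
0.207 [ 0.5467 -0.0103] [np.float64(-74.3), np.float64(-74.2), np.float64(-161.2), np.float64(-155.0)] 0.04141526232141843 0.014511676326649677
0.21 [ 0.5466 -0.0106] [np.float64(-74.3), np.float64(-74.2), np.float64(-161.2), np.float64(-155.0)] 0.04127651171910234 0.014463058891480174
[[ 0.55019733 -0.02283868  0.207     ]
 [ 0.56666576 -0.01831407  0.207     ]
 [ 0.54454531  0.01836285  0.207     ]
 [ 0.55984672  0.02061803  0.207     ]] [ 5.55313782e-01 -5.42967593e-04  2.07000000e-01] [np.float64(-82.18892067959557), np.float64(-80.065305163286)]
blade [[ 0.57906638 -0.0483408   0.156     ]
 [ 0.60576645 -0.1139391   0.156     ]
 [ 0.55153185 -0.05979256  0.156     ]
 [ 0.57849992 -0.12447818  0.156     ]] -67.85250583390639 -67.36826856989114
case [[ 0.57802273  0.1248395   0.115     ]
 [ 0.65870948 -0.09099725  0.115     ]
 [ 0.52063047 -0.15316709  0.115     ]
 [ 0.44758437  0.07508708  0.115     ]]
flange [[ 0.54662763 -0.00914727  0.158     ]] housing [[ 0.54522249 -0.00962222  0.135     ]]
```

```bash
for i in 1 2 3; do python3 -m crank '[[[0.4,22.5,-32.9,4,0,0,-3.4],[0.4,22.5,-32.9,4,0,0,-3.4],[0.4,22.5,-32.9,4,0,0,-3.4],[0.4,22.5,-32.9,4,0,0,-3.4],[0.4,22.5,-32.9,4,0,0,-3.4]]]'; done
```

```text
clock: 0.62
tool_pos: [0.2548, 0.4168, 0.2385]
tcp_rot: [[-0.859, 0.512, -0.0], [0.512, 0.859, -0.0], [-0.0, -0.0, -1.0]]
force: [0.2, 0.0, 0.0]
finger_gap: 0.0642
clock: 1.03
tool_pos: [0.3675, 0.2522, 0.2589]
tcp_rot: [[-0.671, 0.741, 0.0], [0.741, 0.671, 0.0], [-0.0, 0.0, -1.0]]
force: [0.9, 0.2, 0.1]
finger_gap: 0.0555
clock: 1.45
tool_pos: [0.4801, 0.0875, 0.2789]
tcp_rot: [[-0.425, 0.905, 0.0], [0.905, 0.425, 0.0], [-0.0, 0.0, -1.0]]
force: [1.1, 0.8, -0.3]
finger_gap: 0.0556
```

```bash
python3 -m crank '[[[0.4,22.2,-32.3,-4,0,0,-3.2],[0.4,22.2,-32.3,-8,0,0,-3.2],[0.4,22.2,-32.3,-10,0,0,-3.2],[0.4,0,0,-10,0,0,0],[0.4,0,0,0,0,0,0]]]'; python3 - <<'E'
from h import *
for n in('top','scene'):
    c=shot(n,n+'1.png')
    p=proj(c,sensors.get_obs()['tool_pos'])[0];print(p)
    x,y=p.astype(int);x=max(70,min(x,440));y=max(60,y)
    cv2.imwrite('pics/z_%s1.png'%n,cv2.resize(c['img'][y-60:y+60,x-70:x+70,::-1],None,fx=5,fy=5,interpolation=cv2.INTER_CUBIC))
E
```

```text
clock: 1.87
tool_pos: [0.5451, -0.0091, 0.2433]
tcp_rot: [[-0.268, 0.963, -0.005], [0.963, 0.268, 0.001], [0.002, -0.005, -1.0]]
force: [-1.4, 1.0, -0.3]
finger_gap: 0.0561
[213.00662673 213.5028934 ]
[307.95232622 159.63616275]
```

View pics/z_top1.png

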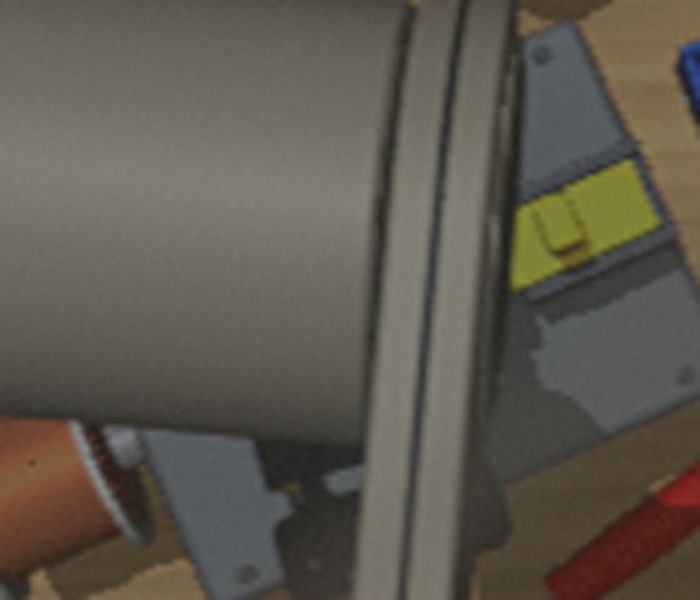

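View pics/z_scene1.png

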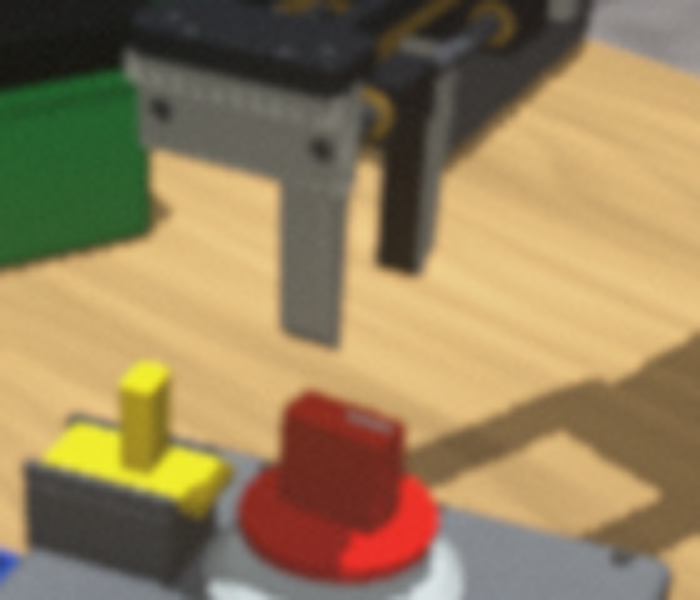

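```bash
python3 - <<'E'
from h import *
c=shot('scene')
for z in(.19,.195,.2,.205,.21): print(z,proj(c,[.5467,-.0095,z]))
for z in(.186,.191,.196,.201): print('tab',z,proj(c,[.5764,-.0840,z]))
print((145/5+237,373/5+99))
E
```

```text
0.19 [[304.53316983 186.38452408]]
0.195 [[304.69077499 184.07516124]]
0.2 [[304.84948716 181.74704866]]
0.205 [[305.00931596 179.39998241]]
0.21 [[305.17027108 177.03375607]]
tab 0.186 [[265.36585824 177.94209006]]
tab 0.191 [[265.36445671 175.70469179]]
tab 0.196 [[265.36301011 173.45002717]]
tab 0.201 [[265.3615175  171.17791845]]
(266.0, 173.6)
```

```bash
python3 -m crank '[[[0.4,1.5,-0.5,-20,0,0,0],[0.4,0,0,-20,0,0,0],[0.4,0,0,-20,0,0,0],[0.4,0,0,-10,0,0,0],[0.4,0,0,-5,0,0,0]]]'; python3 - <<'E'
from h import *
c=shot('scene')
x,y=305,190
cv2.imwrite('pics/z_scene2.png',cv2.resize(c['img'][y-60:y+60,x-70:x+70,::-1],None,fx=5,fy=5,interpolation=cv2.INTER_CUBIC))
o=sensors.get_obs();print(o['tool_pos'],o['force'],o['ft_torque'])
E
```

```text
clock: 2.43
tool_pos: [0.5466, -0.0067, 0.1708]
tcp_rot: [[-0.273, 0.962, -0.001], [0.962, 0.273, 0.0], [0.001, -0.001, -1.0]]
force: [0.6, 0.4, 0.9]
finger_gap: 0.0558
[ 0.5466379  -0.00686042  0.17063831] [-0.97560216  0.46524911 -0.88326091] [-0.0778665   0.02784574 -0.02085191]
```

View pics/z_scene2.png

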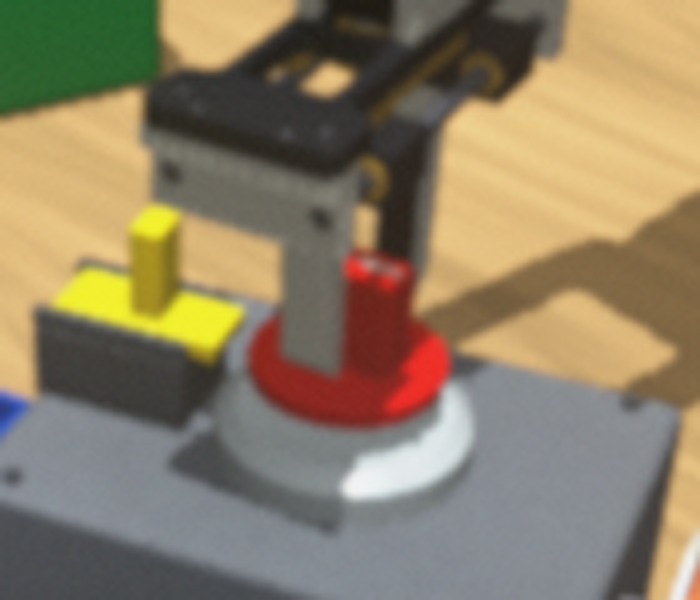

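```bash
python3 -m crank '[[[0.4,0,-2.7,-2,0,0,0],[0.6,0,0,0,0,0,0],[0.8,0,0,0,0,0,0],[1,0,0,0,0,0,0],[1,0,0,0,0,0,0]]]';python3 -m crank '[[[1,0,0,0,0,0,0],[1,0,0,0,0,0,0],[1,0,0,0,0,0,0]]]'; python3 - <<'E'
from h import *
o=sensors.get_obs();print(o['tool_pos'],o['force'],o['ft_torque'],o['finger_gap'],np.degrees(np.arctan2(o['tcp_rot'][1][1],o['tcp_rot'][0][1])))
c=shot('scene')
x,y=305,190
cv2.imwrite('pics/z_scene3.png',cv2.resize(c['img'][y-60:y+60,x-70:x+70,::-1],None,fx=5,fy=5,interpolation=cv2.INTER_CUBIC))
E
```

```text
clock: 2.9
tool_pos: [0.548, -0.0107, 0.1705]
tcp_rot: [[-0.271, 0.963, 0.001], [0.963, 0.271, -0.0], [-0.0, 0.001, -1.0]]
force: [0.7, 0.2, 0.2]
finger_gap: 0.0337
clock: 3.15
tool_pos: [0.5475, -0.0107, 0.1699]
tcp_rot: [[-0.271, 0.963, 0.0], [0.963, 0.271, -0.0], [-0.0, 0.0, -1.0]]
force: [-0.3, -0.1, 1.7]
finger_gap: 0.0198
[ 0.54754419 -0.01068572  0.16986345] [-0.28426448 -0.09051965  1.74790161] [-0.13715042  0.16715811 -0.0068489 ] 0.019847491271833873 15.715012556348228
```

View pics/z_scene3.png

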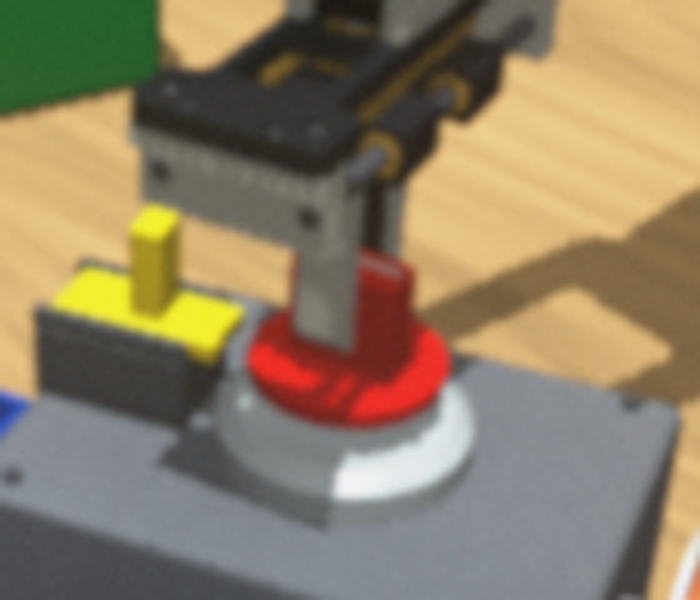

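```bash
for i in 1 2; do python3 -m crank '[[[1,0,0,-1,0,0,0],[1,0,0,-1,0,0,0],[1,0,0,0,0,0,0]]]'; done; python3 - <<'E'
from h import *
o=sensors.get_obs();print(o['tool_pos'],o['force'],o['ft_torque'],o['finger_gap'])
E
```

```text
clock: 3.45
tool_pos: [0.5476, -0.0107, 0.1675]
tcp_rot: [[-0.271, 0.963, 0.0], [0.963, 0.271, -0.0], [-0.0, 0.0, -1.0]]
force: [0.2, 0.1, 1.8]
finger_gap: 0.0201
clock: 3.7
tool_pos: [0.5475, -0.0107, 0.1659]
tcp_rot: [[-0.271, 0.963, 0.0], [0.963, 0.271, -0.0], [-0.0, 0.0, -1.0]]
force: [-1.4, -1.0, 3.3]
finger_gap: 0.02
[ 0.547524   -0.01068427  0.16587436] [-1.35767328 -1.00444379  3.26059856] [-0.21875129  0.40867854  0.0179554 ] 0.020011302874039863
```

```bash
for i in 1 2 ; do python3 -m crank '[[[1,0,0,-0.5,0,0,0],[1,0,0,0,0,0,0]]]'|egrep 'tool_pos|force'; done
```

```text
tool_pos: [0.5476, -0.0107, 0.1659]
force: [-3.1, 0.0, 7.9]
tool_pos: [0.5476, -0.0107, 0.1658]
force: [-4.0, -0.7, 9.7]
```

```bash
for i in 1 2 3; do python3 -m crank '[[[1,0,0,0,0,0,2],[1,0,0,0,0,0,2],[1,0,0,0,0,0,0]]]'|egrep 'tool_pos|force|rot'; python3 -c "
from h import *
print(sensors.get_obs()['ft_torque'])"; done
```

```text
tool_pos: [0.5477, -0.0107, 0.1658]
tcp_rot: [[-0.339, 0.941, 0.001], [0.941, 0.339, -0.0], [-0.0, 0.001, -1.0]]
force: [-4.5, -0.1, 9.7]
[-0.18695029  0.87332744 -0.1110231 ]
tool_pos: [0.5478, -0.0107, 0.1658]
tcp_rot: [[-0.404, 0.915, 0.001], [0.915, 0.404, -0.0], [-0.001, 0.001, -1.0]]
force: [-4.5, 0.8, 9.0]
[-0.14931075  0.79981014 -0.04613307]
tool_pos: [0.5479, -0.0106, 0.1658]
tcp_rot: [[-0.467, 0.884, 0.001], [0.884, 0.467, -0.0], [-0.001, 0.001, -1.0]]
force: [-3.6, 0.1, 9.2]
[-0.0827395   0.62841551 -0.15816062]
```

```bash
for i in 1 2; do python3 -m crank '[[[1,0,0,0,0,0,2],[1,0,0,0,0,0,2],[1,0,0,0,0,0,0]]]'|egrep 'tool_pos|force'; python3 -c "
from h import *
print(sensors.get_obs()['ft_torque'])"; done
```

```text
tool_pos: [0.548, -0.0106, 0.1658]
force: [-3.5, -0.1, 8.6]
[-0.01140602  0.56234442 -0.08580587]
tool_pos: [0.5481, -0.0105, 0.1658]
force: [-2.6, 0.3, 8.7]
[-0.00640518  0.45635661 -0.01717221]
```

```bash
for i in 1 ; do python3 -m crank '[[[1,0,0,0,0,0,2],[1,0,0,0,0,0,2],[1,0,0,0,0,0,0]]]'|egrep 'tool_pos|force'; python3 -c "
from h import *
print(sensors.get_obs()['ft_torque'])"; done
```

```text
tool_pos: [0.5482, -0.0105, 0.1657]
force: [-2.4, 0.1, 6.9]
[ 0.05641539  0.3305727  -0.06050394]
```

```bash
python3 -m crank '[[[1,0,0,-0.5,0,0,0],[1,0,0,0,0,0,0]]]'|egrep 'tool_pos|force'; python3 -m crank '[[[1,0,0,0,0,0,2],[1,0,0,0,0,0,2],[1,0,0,0,0,0,0]]]'|egrep 'tool_pos|force'; python3 -c "
from h import *
print(sensors.get_obs()['ft_torque'])"
```

```text
tool_pos: [0.5482, -0.0105, 0.1655]
force: [-2.9, 1.1, 9.5]
tool_pos: [0.5482, -0.0104, 0.1649]
force: [1.7, 0.8, 2.8]
[ 0.12654481 -0.19470075  0.03325887]
```

```bash
for i in 1 2 3; do python3 -m crank '[[[1,0,0,-1,0,0,0],[1,0,0,-1,0,0,0],[1,0,0,0,0,0,0]]]'|egrep 'tool_pos|force'; python3 -c "
from h import *
print(sensors.get_obs()['ft_torque'])"; done
```

```text
tool_pos: [0.5481, -0.0103, 0.1623]
force: [3.9, 0.9, 3.4]
[ 0.37623312 -0.55026231  0.12496651]
tool_pos: [0.5481, -0.0103, 0.1602]
force: [3.0, 3.1, 2.8]
[ 0.45839914 -0.70695652  0.01262233]
tool_pos: [0.5481, -0.0103, 0.1583]
force: [4.7, 3.5, 3.6]
[ 0.50582743 -0.76453842  0.07026007]
```

```bash
for i in 1 2 ; do python3 -m crank '[[[1,0,0,-1,0,0,0],[1,0,0,0,0,0,0]]]'|egrep 'tool_pos|force'; done
```

```text
tool_pos: [0.548, -0.0103, 0.1573]
force: [3.8, 3.1, 3.9]
tool_pos: [0.5481, -0.0103, 0.1569]
force: [1.5, 3.8, 7.3]
```

```bash
for i in 1 2 ; do python3 -m crank '[[[1,0,0,-0.5,0,0,0],[1,0,0,0,0,0,0]]]'|egrep 'tool_pos|force'; done; python3 - <<'E'
from h import *
c=shot('scene')
x,y=305,190
cv2.imwrite('pics/z_scene4.png',cv2.resize(c['img'][y-60:y+60,x-70:x+70,::-1],None,fx=5,fy=5,interpolation=cv2.INTER_CUBIC))
E
```

```text
tool_pos: [0.5482, -0.0103, 0.1569]
force: [0.1, 2.2, 10.5]
tool_pos: [0.5482, -0.0104, 0.1568]
force: [-0.6, 3.2, 12.8]
```

View pics/z_scene4.png

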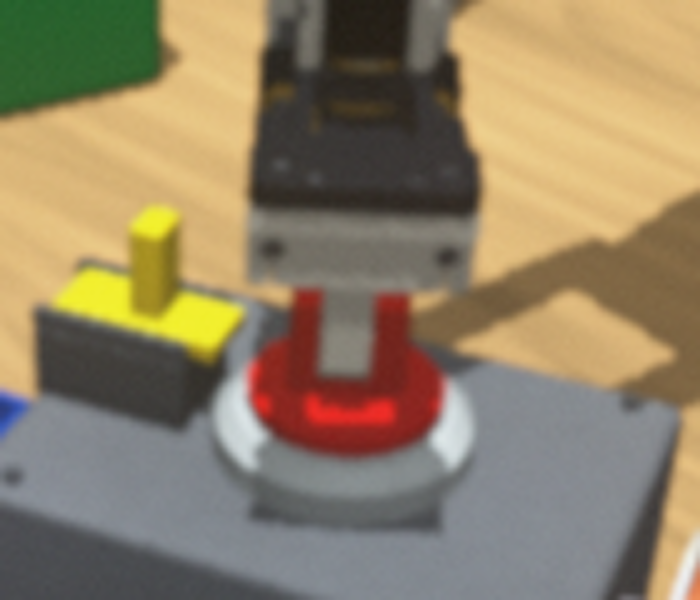

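```bash
python3 -m crank '[[[1,0,0,1.5,0,0,0],[0.4,0,0,0,0,0,0],[0.4,0,0,0,0,0,0],[0.4,0,0,0,0,0,0],[0.4,0,0,0,0,0,0]]]'; python3 -m crank '[[[0.4,0,0,10,0,0,0],[0.4,0,0,20,0,0,-4],[0.4,0,0,20,0,0,-4],[0.4,0,0,20,0,0,-4],[0.4,0,0,0,0,0,-4]]]'
```

```text
clock: 7.83
tool_pos: [0.5467, -0.0108, 0.1557]
tcp_rot: [[-0.691, 0.723, -0.002], [0.723, 0.691, -0.0], [0.001, -0.002, -1.0]]
force: [0.5, -0.4, -0.1]
finger_gap: 0.0418
clock: 8.25
tool_pos: [0.5496, -0.011, 0.2323]
tcp_rot: [[-0.462, 0.887, 0.007], [0.887, 0.462, -0.001], [-0.004, 0.006, -1.0]]
force: [1.6, -1.1, -0.0]
finger_gap: 0.056
```

```bash
python3 -m crank '[[[0.4,9,-25,0,0,0,-2.5],[0.4,9,-25,0,0,0,-2.5],[0.4,9,-24,0,0,0,0],[0.4,0,0,0,0,0,0]]]'; python3 - <<'E'
from h import *
c=shot('scene')
o=sensors.get_obs();print(o['tool_pos'],proj(c,o['tool_pos']))
x,y=285,180
cv2.imwrite('pics/z_scene5.png',cv2.resize(c['img'][y-60:y+60,x-70:x+70,::-1],None,fx=5,fy=5,interpolation=cv2.INTER_CUBIC))
E
```

```text
clock: 8.58
tool_pos: [0.5752, -0.0886, 0.2272]
tcp_rot: [[-0.383, 0.924, 0.0], [0.924, 0.383, -0.002], [-0.002, -0.0, -1.0]]
force: [0.4, -0.1, -0.4]
finger_gap: 0.0557
[ 0.57468205 -0.08670399  0.22695328] [[265.08214512 158.27489008]]
```

View pics/z_scene5.png

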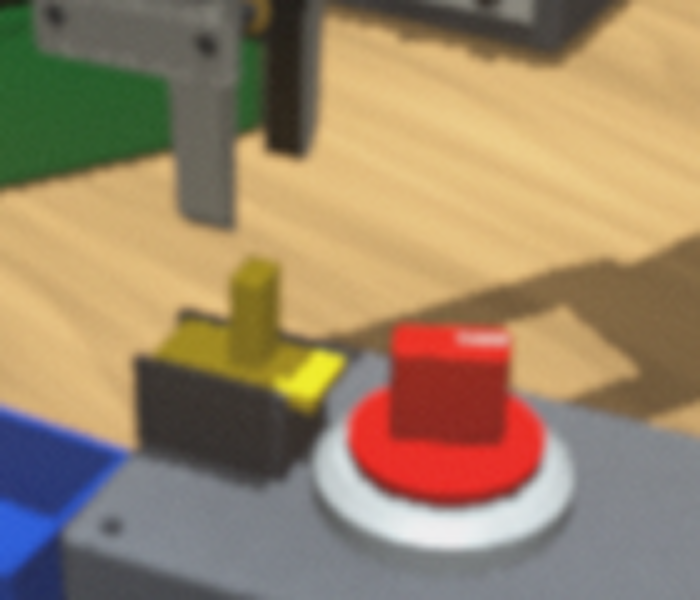

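```bash
python3 -m crank '[[[0.4,2,2.5,-15,0,0,0],[0.4,0,0,-20,0,0,0],[0.4,0,0,-15,0,0,0],[0.4,0,0,-10,0,0,0],[0.4,0,0,0,0,0,0]]]'; python3 - <<'E'
from h import *
c=shot('scene')
o=sensors.get_obs();print(o['tool_pos'],o['force'])
x,y=285,180
cv2.imwrite('pics/z_scene6.png',cv2.resize(c['img'][y-60:y+60,x-70:x+70,::-1],None,fx=5,fy=5,interpolation=cv2.INTER_CUBIC))
E
```

```text
clock: 9.05
tool_pos: [0.5748, -0.0811, 0.1641]
tcp_rot: [[-0.387, 0.922, -0.004], [0.922, 0.387, 0.001], [0.003, -0.004, -1.0]]
force: [-0.3, 0.9, -1.3]
finger_gap: 0.0556
[ 0.57554106 -0.08141115  0.16571599] [-0.7637014   0.03305173  0.01092193]
```

View pics/z_scene6.png

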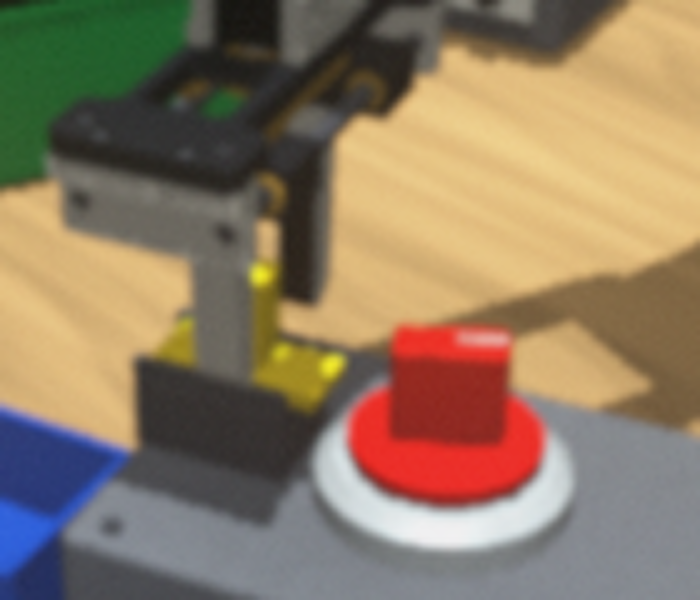

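```bash
python3 -m crank '[[[0.6,1,-2,0,0,0,0],[0.8,0,0,0,0,0,0],[1,0,0,0,0,0,0],[1,0,0,0,0,0,0],[1,0,0,0,0,0,0]]]'; python3 -m crank '[[[1,0,0,0,0,0,0],[1,0,0,0,0,0,0]]]'; python3 -m crank '[[[1,-2.0,4.6,0,0,0,0],[1,-2,4.6,0,0,0,0],[1,0,0,0,0,0,0]]]'; 
```

```text
clock: 9.52
tool_pos: [0.5778, -0.0842, 0.1673]
tcp_rot: [[-0.386, 0.922, 0.001], [0.922, 0.386, -0.0], [-0.001, 0.001, -1.0]]
force: [0.1, -0.1, -0.1]
finger_gap: 0.0272
clock: 9.68
tool_pos: [0.5784, -0.0839, 0.1671]
tcp_rot: [[-0.386, 0.922, 0.002], [0.922, 0.386, 0.0], [-0.001, 0.002, -1.0]]
force: [4.5, 1.6, -1.1]
finger_gap: 0.0199
clock: 9.93
tool_pos: [0.5744, -0.0742, 0.1671]
tcp_rot: [[-0.387, 0.922, 0.002], [0.922, 0.387, 0.0], [-0.001, 0.002, -1.0]]
force: [5.6, 1.8, -0.4]
finger_gap: 0.0199
```

```bash
python3 -m crank '[[[1,-2.0,4.6,0,0,0,0],[1,-1.2,2.8,0,0,0,0],[1,0,0,0,0,0,0]]]'|egrep 'pos|force';for i in 1 2 ; do python3 -m crank '[[[1,-0.6,1.4,0,0,0,0],[1,0,0,0,0,0,0]]]'|egrep 'pos|force'; done
```

```text
tool_pos: [0.5713, -0.0669, 0.1671]
force: [5.2, 2.9, -1.4]
tool_pos: [0.5709, -0.0658, 0.1671]
force: [6.0, 0.9, -0.9]
tool_pos: [0.5706, -0.0652, 0.1672]
force: [7.9, -1.7, -3.5]
```

```bash
for i in 1 2 3; do python3 -m crank '[[[1,-0.6,1.4,0,0,0,0],[1,0,0,0,0,0,0]]]'|egrep 'pos|force'; done;  python3 - <<'E'
from h import *
c=shot('scene')
x,y=285,180
cv2.imwrite('pics/z_scene7.png',cv2.resize(c['img'][y-60:y+60,x-70:x+70,::-1],None,fx=5,fy=5,interpolation=cv2.INTER_CUBIC))
E
```

```text
tool_pos: [0.5705, -0.0651, 0.1673]
force: [10.6, -7.5, -6.0]
tool_pos: [0.5705, -0.065, 0.1674]
force: [13.5, -12.5, -7.1]
tool_pos: [0.5704, -0.0649, 0.1675]
force: [16.8, -18.5, -10.0]
```

View pics/z_scene7.png

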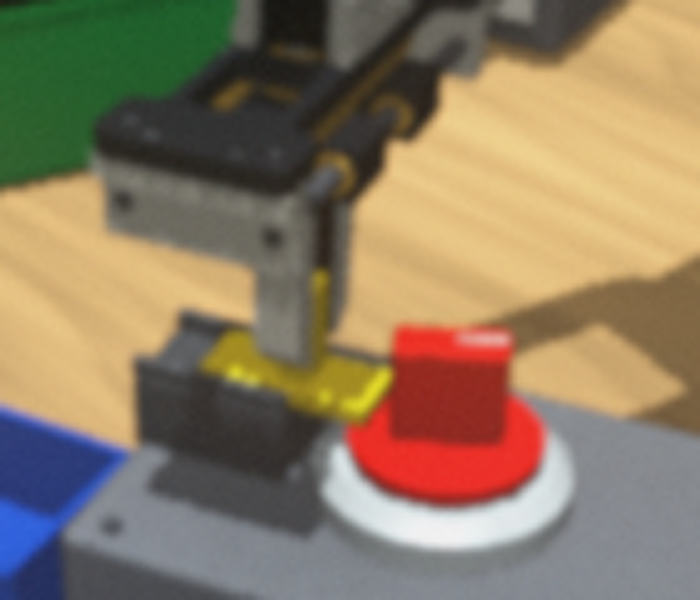

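```bash
python3 -m crank '[[[1,1.4,-3.2,0,0,0,0],[0.4,0,0,0,0,0,0],[0.4,0,0,0,0,0,0],[0.4,0,0,0,0,0,0],[0.4,0,0,0,0,0,0]]]'; python3 -m crank '[[[0.4,0,0,10,0,0,0],[0.4,0,0,25,0,0,0],[0.4,0,0,30,0,0,0],[0.4,0,0,40,0,0,0],[0.4,0,0,40,0,0,0]]]';python3 -m crank '[[[0.4,-40,0,0,0,0,0],[0.4,-40,0,0,0,0,0],[0.4,-40,0,0,0,0,0],[0.4,-40,0,0,0,0,0],[0.4,0,0,0,0,0,0]]]';  python3 - <<'E'
from h import *
c=shot('scene','scene8.png');t=shot('top','top8.png')
x,y=285,180
a=cv2.resize(c['img'][y-60:y+60,x-70:x+70,::-1],None,fx=4,fy=4,interpolation=cv2.INTER_CUBIC)
cv2.imwrite('pics/z_scene8.png',a)
E
```

```text
clock: 11.48
tool_pos: [0.5684, -0.0635, 0.1665]
tcp_rot: [[-0.386, 0.922, -0.001], [0.922, 0.386, 0.0], [0.0, -0.001, -1.0]]
force: [0.5, -0.3, -0.4]
finger_gap: 0.0417
clock: 11.9
tool_pos: [0.5678, -0.0634, 0.3132]
tcp_rot: [[-0.386, 0.922, -0.002], [0.922, 0.386, 0.0], [0.001, -0.001, -1.0]]
force: [0.9, -0.3, 0.3]
finger_gap: 0.0558
clock: 12.32
tool_pos: [0.4034, -0.0631, 0.3128]
tcp_rot: [[-0.386, 0.922, 0.001], [0.922, 0.386, -0.001], [-0.001, 0.0, -1.0]]
force: [0.2, -0.3, -0.9]
finger_gap: 0.0558
```

View pics/z_scene8.png

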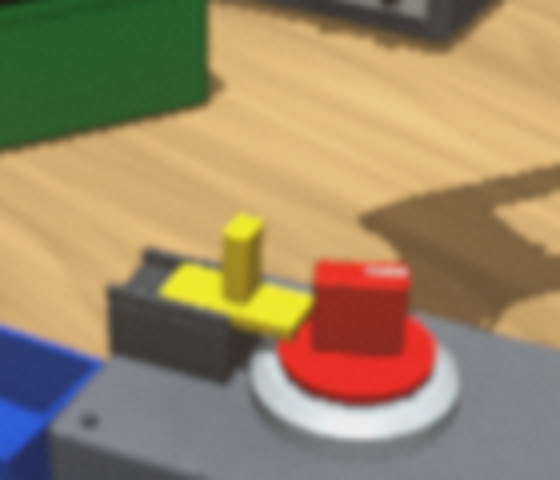

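View pics/top8.png

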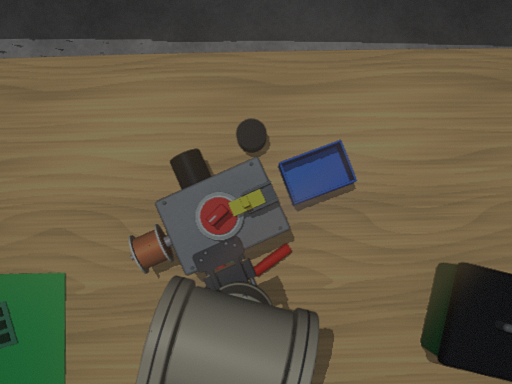

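The keeper's blade covers the flange rim at (228,210) in the top view. The knob is down, the bin, reel and screwdriver are where they were, and the arm is clear.

```bash
python3 -c "
from station import robot
print(robot.close_job())"
```

```text
the job is handed in; nothing more can be done
None
```

The winder is in gear with the keeper slid in, and the job is handed in; the interface reported no verdict.

- **Knob:** I gripped the bar and eased it down until the teeth butted. Pressing with about 7–10 N, I turned it one way only, about 28° in small steps, until the dog dropped in. There was no need to rock it back. I then stopped turning and pushed it down to a firm stop 9 mm below the butting point, which is what a fully home knob should give. The wrist force peaked at about 13 N against that stop.
- **Keeper:** I pinched the tab and slid it 20.5 mm to a hard stop. From the images it had started about 5 mm in, so that comes to about 26 mm. The tab ended about 59 mm from the spindle axis, against about 60 mm expected. The last push against the stop reached about 27 N in total at the wrist.
- **Last checks:** After letting go, the pictures showed the blade over the flange, the knob still down and the bin and reel where they were. The screwdriver's handle was also in place, but the arm hid its blade. The arm was clear of everything at 12.3 s.
- **Disagreement:** The first height estimates for the knob's bar differed by several millimetres between the two cameras (0.200 to 0.207 m). I gripped with margin and went by contact force instead.

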